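# Load the sample nest, flip the catch and hold the clamp lever

## Task

Two of the four pockets in the clamp fixture are empty: stand a spare white test cylinder from the tray fully down in each of them, leaving the cylinders that are already in place alone. Then flip the safety catch up and right over, away from the lever, so that it stays open by itself, and after that pull the black grip bar of the yoke lever all the way to the robot's side. Finish while still holding the bar there with the fingers (the lever springs back if let go), and do not disturb the other things on the table.

Things in the scene. Friction and masses are not known exactly. Their poses are not given: they have to be found in the camera images.
- fixture: grey clamp fixture bolted to the table: base plate 200 mm (x) by 400 mm (y), 12 mm thick, from y = -230 to +170 mm of its origin. Origin on the table surface; x points away from the robot, y left, z up. The nest of four pockets is on its left half (centre y = +90 mm), the lever and its catch on its right half (lever centre y = -100 mm). Its place varies, its yaw by up to 0.2 rad
- pocket1: square aluminium block 66 x 66 x 25 mm on the clamp housing, with a round pocket, diameter 36 mm, 18 mm deep, in its top. Origin: centre of its underside, axes as the fixture's; pocket mouth 25 mm, pocket floor 7 mm above it. The blocks form a 2 x 2 nest, pockets 68 mm apart; two of the four places are empty, varying. A seated cylinder stands 32 mm proud
- pocket2: square aluminium block 66 x 66 x 25 mm on the clamp housing, with a round pocket, diameter 36 mm, 18 mm deep, in its top. Origin: centre of its underside, axes as the fixture's; pocket mouth 25 mm, pocket floor 7 mm above it. The blocks form a 2 x 2 nest, pockets 68 mm apart; two of the four places are empty, varying. A seated cylinder stands 32 mm proud
- pocket3: square aluminium block 66 x 66 x 25 mm on the clamp housing, with a round pocket, diameter 36 mm, 18 mm deep, in its top. Origin: centre of its underside, axes as the fixture's; pocket mouth 25 mm, pocket floor 7 mm above it. The blocks form a 2 x 2 nest, pockets 68 mm apart; two of the four places are empty, varying. A seated cylinder stands 32 mm proud
- pocket4: square aluminium block 66 x 66 x 25 mm on the clamp housing, with a round pocket, diameter 36 mm, 18 mm deep, in its top. Origin: centre of its underside, axes as the fixture's; pocket mouth 25 mm, pocket floor 7 mm above it. The blocks form a 2 x 2 nest, pockets 68 mm apart; two of the four places are empty, varying. A seated cylinder stands 32 mm proud
- sample1_center (a point): white polymer test cylinder, diameter 30 mm, 50 mm tall, about 45 g; the point is its centre (25 mm above its foot), z along its axis. Of the four identical cylinders two already stand in pockets at the start and two are spares standing upright on the tray; their positions tell which
- sample2_center (a point): white polymer test cylinder, diameter 30 mm, 50 mm tall, about 45 g; the point is its centre (25 mm above its foot), z along its axis. Of the four identical cylinders two already stand in pockets at the start and two are spares standing upright on the tray; their positions tell which
- sample3_center (a point): white polymer test cylinder, diameter 30 mm, 50 mm tall, about 45 g; the point is its centre (25 mm above its foot), z along its axis. Of the four identical cylinders two already stand in pockets at the start and two are spares standing upright on the tray; their positions tell which
- sample4_center (a point): white polymer test cylinder, diameter 30 mm, 50 mm tall, about 45 g; the point is its centre (25 mm above its foot), z along its axis. Of the four identical cylinders two already stand in pockets at the start and two are spares standing upright on the tray; their positions tell which
- sample1: the same test cylinder sample1 as a body; origin at the centre of its foot
- sample2: the same test cylinder sample2 as a body; origin at the centre of its foot
- sample3: the same test cylinder sample3 as a body; origin at the centre of its foot
- sample4: the same test cylinder sample4 as a body; origin at the centre of its foot
- grip_bar: black round bar, diameter 18 mm, 124 mm long, between the ends of two steel arms (diameter 12 mm, at the bar's y = +-55 mm): the yoke lever. The 98 mm between the arms are free, also below. Origin: middle of the bar; y along it. At the start about 186 mm above the table, leaning away from the robot. It turns freely about its own axis, so fingers holding it need not tilt with the lever
- lever (a joint): angle of the yoke lever, rad: 0 = at rest, leaning 0.35 rad away from the robot; grows as the bar is pulled to the robot's side (towards the fixture's -x); stop at 0.7 (leaning 0.35 rad to the robot's side). A spring pulls it back to 0: about 4 N at the bar at the start, about 10 N at the stop. The closed catch blocks it after about 0.05 rad
- lever_pivot (a point): point on the lever's turning axis (parallel to the fixture's y), midway between its arms, 45 mm above the table; the bar's axis runs on a circle of radius 150 mm about it
- catch (a joint): angle of the safety catch, rad: 0 = closed, its flat bar level across the robot's side of the lever's right arm; grows as the free (left) end is lifted up and over to the right about a hinge parallel to the fixture's x; 1.57 = upright; stop at 2.2, where it stays by its own weight (120 g, no spring; it falls shut if let go before about 1.7)
- catch_hinge (a point): the catch's hinge point, 115 mm above the table on top of a steel post at the right side of the lever; its axis is parallel to the fixture's x
- catch_stub (a point): middle of the grip of the catch's stub handle: a round steel stub, diameter 14 mm, at the free end of the catch's bar, 80 mm from the hinge axis, standing out towards the robot parallel to the fixture's x. This point is 36 mm to the robot's side of the bar's middle; the stub ends 16 mm beyond it. The bar is 14 mm high and 10 mm thick
- tray: fixed low grey plastic tray 160 mm (x) by 90 mm (y), 16 mm high, walls and floor 4 mm; origin under its centre, on the table. The two spares stand on its floor, 64 to 88 mm apart along its x
- spool: bystander: empty blue spool standing on its flange, 100 mm diameter, 70 mm high, origin at the centre of its foot
- offcut: bystander: grey square plastic block 38 x 38 x 60 mm, does not fit the pockets; origin at the centre of its foot
- jar: bystander: white jar with a black cap, diameter 60 mm, 80 mm high; origin at the centre of its foot
Things that resemble listed ones, but are neither listed nor needed, are in the scene too. What is shaped like the sample4 but blue or yellow is not meant.

How it is judged:
On the way, in this order (a step that is already met when the one before it is completed fails the run):
1. both empty pockets hold a fully seated spare cylinder, let go (((horizontal distance between sample1_center and pocket2 below 0.005 m and z of sample1_center in the frame of pocket2 below 0.036 m and angle between the z axis of sample1_center and the z axis of pocket2, either way round below 0.1 rad) or (horizontal distance between sample3_center and pocket2 below 0.005 m and z of sample3_center in the frame of pocket2 below 0.036 m and angle between the z axis of sample3_center and the z axis of pocket2, either way round below 0.1 rad)) and ((horizontal distance between sample1_center and pocket4 below 0.005 m and z of sample1_center in the frame of pocket4 below 0.036 m and angle between the z axis of sample1_center and the z axis of pocket4, either way round below 0.1 rad) or (horizontal distance between sample3_center and pocket4 below 0.005 m and z of sample3_center in the frame of pocket4 below 0.036 m and angle between the z axis of sample3_center and the z axis of pocket4, either way round below 0.1 rad)) and not (contact force between sample1 and the fingers above 0.3 N) and not (contact force between sample3 and the fingers above 0.3 N)), for 0.2 s.
2. the catch is flipped right over and stays open without being touched (value of joint catch above 1.75 rad and not (contact force between fixture and the fingers above 0.3 N)), for 0.2 s.
3. the lever is pulled to the robot's side and held by its bar (value of joint lever above 0.6 rad and contact force between grip_bar and the fingers above 3 N), for 0.3 s.
At the end, for the whole second after the job is handed in: Every pocket holds a cylinder, upright within 0.1 rad, within 4 mm of fully down and 5 mm of centre; catch open beyond 1.75 rad; lever held still beyond 0.6 rad (stop 0.7) by the fingers pressing on its grip bar with over 3 N, through the last second (all of step 3 and ((horizontal distance between sample1_center and pocket2 below 0.005 m and z of sample1_center in the frame of pocket2 below 0.036 m and angle between the z axis of sample1_center and the z axis of pocket2, either way round below 0.1 rad) or (horizontal distance between sample3_center and pocket2 below 0.005 m and z of sample3_center in the frame of pocket2 below 0.036 m and angle between the z axis of sample3_center and the z axis of pocket2, either way round below 0.1 rad)) and ((horizontal distance between sample1_center and pocket4 below 0.005 m and z of sample1_center in the frame of pocket4 below 0.036 m and angle between the z axis of sample1_center and the z axis of pocket4, either way round below 0.1 rad) or (horizontal distance between sample3_center and pocket4 below 0.005 m and z of sample3_center in the frame of pocket4 below 0.036 m and angle between the z axis of sample3_center and the z axis of pocket4, either way round below 0.1 rad)) and horizontal distance between sample2_center and pocket3 below 0.005 m and z of sample2_center in the frame of pocket3 below 0.036 m and angle between the z axis of sample2_center and the z axis of pocket3, either way round below 0.1 rad and horizontal distance between sample4_center and pocket1 below 0.005 m and z of sample4_center in the frame of pocket1 below 0.036 m and angle between the z axis of sample4_center and the z axis of pocket1, either way round below 0.1 rad and value of joint catch above 1.75 rad and not (velocity of joint lever above 0.1 rad/s) and not (velocity of joint lever below -0.1 rad/s)); the arm keeps its last pose, push and grip.
It fails at once if a cylinder that was already in its pocket is taken out or lifted by more than 15 mm (distance of any of sample2_center, sample4_center from where it was at the start of the episode above 0.015 m).
It fails at once if a bystander is pushed more than 30 mm or knocked over ((distance of spool from where it was at the start of the episode above 0.03 m or angle between spool's own z axis and vertical above 0.5 rad) or (distance of offcut from where it was at the start of the episode above 0.03 m or angle between offcut's own z axis and vertical above 0.5 rad) or (distance of jar from where it was at the start of the episode above 0.03 m or angle between jar's own z axis and vertical above 0.5 rad)).
It fails at once if the lever is forced past the closed catch (value of joint lever above 0.2 rad and value of joint catch below 1 rad).
It also fails if it takes over 67 s, if anything falls off the work surface, if the arm or the gripper's body presses on something with over 40 N, if the wrist force passes 120 N, or if a joint passes its speed limit or range.

## Robot

A 6-joint arm with a two-finger parallel gripper is mounted at the origin on the work surface. World frame = base frame: x ahead of the robot, y to its left, z up, the work surface at z = 0. Lengths are in m, angles in rad, forces in N, time in s.
With the tool pointing down it reaches from about 0.35 to 0.975 m from the base axis. Payload 4.9 kg.
Tool frame: the origin (TCP) lies midway between the tips of the shut fingers; the grasp point (between the pads) lies 19 mm behind it; z points along the fingers, y is the direction in which the jaws open and shut (so a half turn about z gives the same grasp; the last joint's range is limited). The gripper opens to 85 mm and grips with 20 to 120 N. Pads are 22 mm wide; open, the fingers measure 114 mm over their backs; the gripper's body (76 mm by 85 mm) begins 54 mm behind the grasp point. The pads swing forward as they close: fully open they stand 13 mm farther back than shut.
Start: joints at [-1.458, 0.053, 1.613, -0, 1.476, -0.119], TCP at [0.144, -0.608, 0.193] pointing down, gripper open.
Joint ranges: [-3.01, 3.01], [-1.01, 2.22], [0.06, 2.58], [-1.02, 4.17], [0.09, 2.62], [-3.14, 3.14]. Speed limits (rad/s): [2.57, 2.57, 3.14, 3.14, 3.14, 3.14].

## Interface

Orientations are given as a rotation vector (axis times angle).
In Python, from station import ctrl gives the robot as it stands.
- The arm moves only by the tool jog_arm, never from a script. Its argument "steps" is a list of rows, each an object of numbers: "dx", "dy", "dz": the shift along the world's x, y, z in units of 60 mm (1.0 is 60 mm); "twist": the turn about the world's z in units of 10 degrees (1.0 is 10 degrees). A call has 1 to 5 rows; each row is the pose to reach, as a shift and turn from the pose measured when the call began; what a row does not reach only later rows make up. A row lasts 1/8 s, in which the tool goes at most 62.5 mm and 10.7 degrees, less where a joint would pass 70% of its speed; a pose out of reach is approached as far as the arm can. A call with a gripper value outside its range is refused whole. "gripper" is the closure in counts, from 0 (fully open) to 255 (shut), set as the call begins (left out, the last holds). The fingers move at their own pace and stop on an object; "newtons" is the grip in N (left out, the last holds). Time passes only in rows, so rows that repeat a pose let the fingers close. It gives the time, the measured TCP pose, the force and the opening at its end, in the units of the state.
- ctrl.get_obs(): the state, without advancing time (a new reading comes with each control period).
- ctrl.get_image(name): name is "scene" or "top" or "wrist"; returns a dict with "frame" (420x560x3 uint8, red, green, blue), "range_z" (420x560 float32, m along the optical axis (not along the pixel's ray), 0 where there is no reading), "fx", "fy", "cx", "cy" (pixels), "extrinsics" (4x4, takes a point from camera to world coordinates). Camera axes: x right, y down, z forward; pixel columns grow to the right and rows downward; lengths in m; the calibration is good to about 2 mm. The wrist camera is an equidistant fisheye: a pixel r from the principal point sees the ray r / f radians off the axis. A picture is of the moment at which its call begins.
- ctrl.finish_job(): hands the job in, once; it reports no verdict.
The state is a dict: "t": time; "q": joint angles; "dq": joint speeds; "effort": joint torques, N m; "tool_pos": TCP position; "tool_rot": TCP orientation; "contact_force": force on the tool from outside, world axes, zero at the start; "wrist_torque": the same for the moment, N m; "opening": finger opening in m.
Only numpy, scipy, OpenCV 4.12 (cv2) and the standard library are available. Lean on these libraries where they do the work, as an engineer would, in place of code of your own. Each camera call takes 0.05 s, during which the arm holds its last target.

## Working session

There is one attempt and no reset: what is moved stays moved. The work goes in short steps, Python scripts to look and compute and a tool call to move; the robot and the scene stay as the last step left them, time stands still between calls to the robot, and variables do not carry over. Pictures are saved under pics/ and viewed, and the job is handed in when it is done.

Besides the shell and the picture viewer there is one more tool, called after "Emit:" as name(argument=value, ...), one argument or row to a line, values as JSON. jog_arm: Moves the arm, as the interface text tells. Its arguments: {"type":"object","properties":{"steps":{"type":"array"},"gripper":{"type":"number"},"newtons":{"type":"number"}},"required":["steps"]}

```bash
mkdir -p pics; ls
python3 - <<'E'
from station import ctrl
import cv2,numpy as np
o=ctrl.get_obs(); print(o)
for n in ("scene","top","wrist"):
    im=ctrl.get_image(n); cv2.imwrite(f"pics/{n}0.png",im["frame"][:,:,::-1]); np.savez(f"{n}0.npz",**im)
    print(n,im["fx"],im["cx"],im["cy"],im["extrinsics"])
E
```

```text
pics
{'t': 0.0, 'q': array([-1.45800666e+00,  5.33607521e-02,  1.61426454e+00, -3.64142053e-05,
        1.47599289e+00, -1.19020934e-01]), 'dq': array([ 1.62900176e-03,  1.84257028e-04, -1.49197781e-03, -1.21845484e-03,
       -3.77639570e-04,  8.70781709e-05]), 'effort': array([-3.02397702e-04, -3.93683589e+01, -3.70174277e+01, -1.34553461e-04,
        7.19213524e-03,  1.00523238e-05]), 'tool_pos': array([ 0.14348615, -0.60760138,  0.19207828]), 'tool_rot': array([-3.11850146e+00, -3.63083673e-01,  4.69934093e-05]), 'contact_force': array([-0.22828263, -1.11464878,  0.26991521]), 'wrist_torque': array([ 0.05312317, -0.02008149,  0.00646404]), 'opening': 0.0855191373666509}
scene 409.76669027393757 282.7598807131268 207.54687196229298 [[-0.30691314  0.82817411 -0.46896905  1.02373227]
 [ 0.95172162  0.2699115  -0.14619762  0.10324434]
 [ 0.00550306 -0.49119796 -0.87103059  0.96031013]
 [ 0.          0.          0.          1.        ]]
top 393.7323480669217 278.74795709126477 209.1433542418597 [[ 0.00810999 -0.99023774  0.13915263  0.41858881]
 [-0.99992422 -0.00931966 -0.0080437  -0.02538289]
 [ 0.00926203 -0.13907685 -0.99023828  1.30324667]
 [ 0.          0.          0.          1.        ]]
wrist 325.19226210127806 280.58315419420865 212.24605405949626 [[ 0.22879291 -0.93436957 -0.27314339  0.21313768]
 [-0.97346878 -0.22061334 -0.06073134 -0.59232457]
 [-0.00351356  0.27979147 -0.96005437  0.37339182]
 [ 0.          0.          0.          1.        ]]
```

View pics/scene0.png

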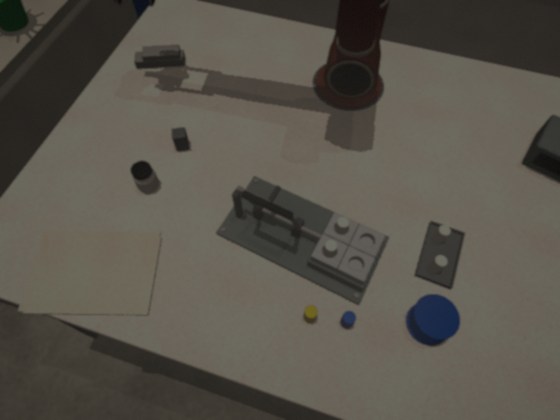

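View pics/top0.png

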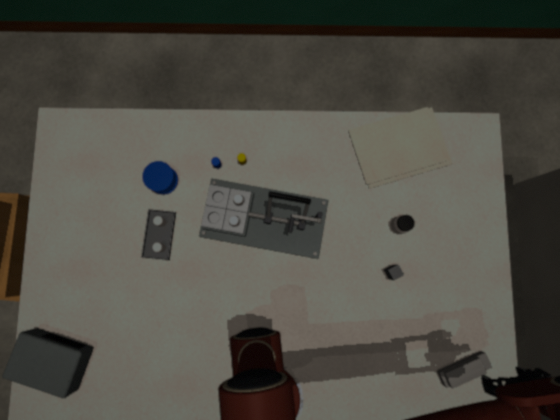

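View pics/wrist0.png

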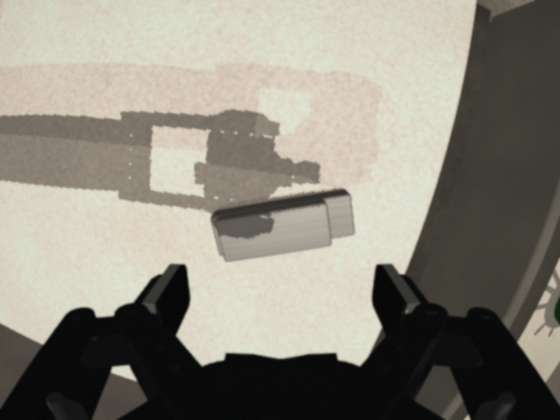

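```bash
cat > h.py <<'E'
import numpy as np,cv2
def load(n):
    d=np.load(n); return {k:d[k] for k in d.files}
def cloud(im):
    z=im["range_z"]; v,u=np.mgrid[0:z.shape[0],0:z.shape[1]]
    p=np.stack([(u-im["cx"])/im["fx"]*z,(v-im["cy"])/im["fy"]*z,z,np.ones_like(z)],-1)
    w=p@np.asarray(im["extrinsics"]).T
    w=w[...,:3]; w[z==0]=np.nan
    return w
E
python3 - <<'E'
from h import *
t=load("top0.npz");s=load("scene0.npz")
for n,im,(x0,y0,x1,y1) in (("top",t,(130,140,340,270)),("scene",s,(200,160,480,340))):
    c=im["frame"][y0:y1,x0:x1,::-1]; f=min(800/(x1-x0),600/(y1-y0)); f=int(f)
    c=cv2.convertScaleAbs(cv2.resize(c,None,fx=f,fy=f,interpolation=cv2.INTER_CUBIC),alpha=1.6)
    cv2.imwrite(f"pics/{n}0z.png",c); print(n,f)
# height map of both
for n,im in (("top",t),("scene",s)):
    w=cloud(im); m=np.isfinite(w[...,2])&(abs(w[...,0]-0.55)<.35)&(abs(w[...,1])<.5)
    p=w[m]; 
    tb=p[(p[:,2]>-.02)&(p[:,2]<.01)]
    print(n,"table z",np.median(tb[:,2]))
    for lo,hi in ((.05,.058),(.008,.016),(.17,.25)):
        k=p[(p[:,2]>lo)&(p[:,2]<hi)]; print(lo,hi,len(k),k.mean(0) if len(k) else 0)
# heightmaps
def hm(im,fn):
    w=cloud(im); H=np.zeros((500,700),np.float32)
    x=w[...,0].ravel();y=w[...,1].ravel();z=w[...,2].ravel()
    i=np.round((.8-x)*1000/1); j=np.round((.35-y)*1000)
    ok=np.isfinite(z)&(i>=0)&(i<500)&(j>=0)&(j<700)
    for a,b,c in sorted(zip(i[ok].astype(int),j[ok].astype(int),z[ok]),key=lambda q:q[2]): H[max(a-1,0):a+2,max(b-1,0):b+2]=c
    c=cv2.applyColorMap(np.clip(H/.2*255,0,255).astype(np.uint8),cv2.COLORMAP_JET); cv2.imwrite(fn,c)
hm(t,"pics/hmt.png"); hm(s,"pics/hms.png")
E
```

```text
top 3
scene 2
top table z -0.00023314088333892258
0.05 0.058 602 [0.55847993 0.06069322 0.05347622]
0.008 0.016 5037 [ 0.6056985  -0.08998447  0.01126473]
0.17 0.25 366 [ 0.51727425 -0.04328935  0.20251512]
scene table z 0.000317692808837422
0.05 0.058 1098 [0.59207454 0.07942879 0.05308973]
0.008 0.016 8742 [ 0.64925475 -0.11278169  0.01123795]
0.17 0.25 1326 [ 0.37274411 -0.00272909  0.21083733]
```

View pics/top0z.png

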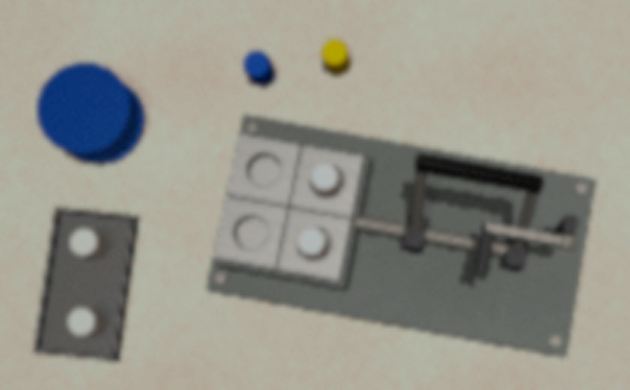

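View pics/scene0z.png

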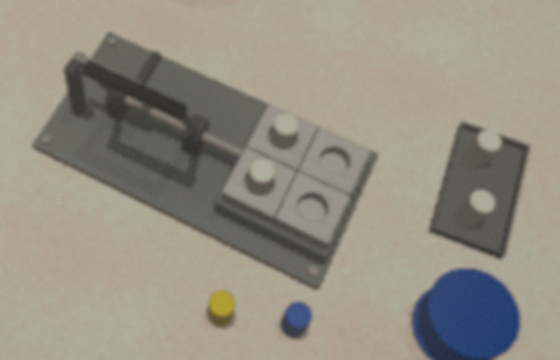

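View pics/hmt.png

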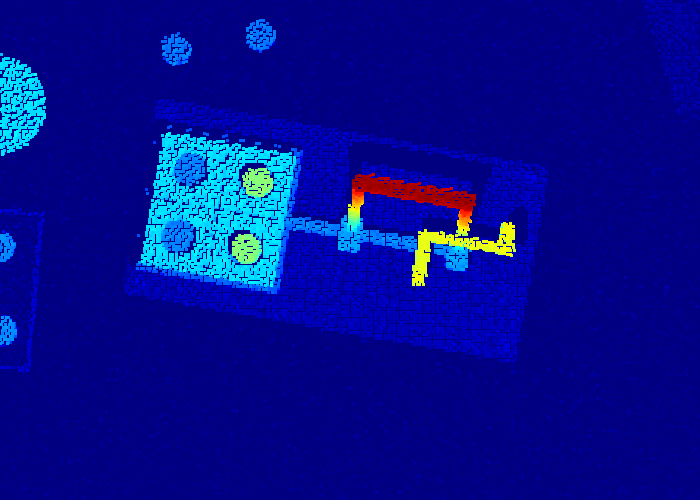

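View pics/hms.png

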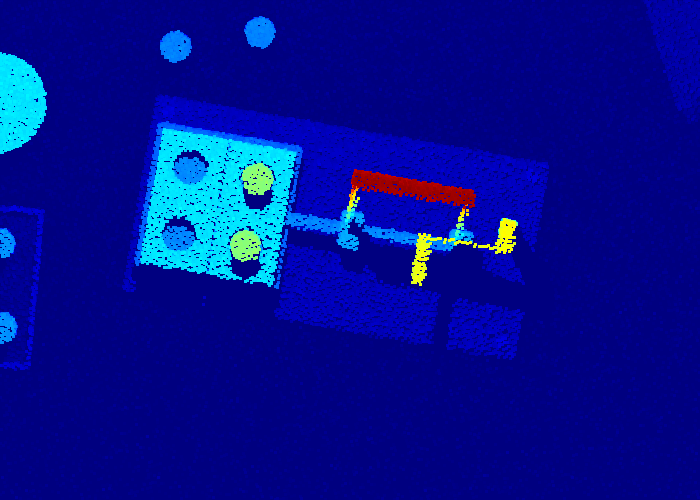

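```bash
cat > m.py <<'E'
from h import *
def fitcirc(p):
    # min enclosing-ish: centroid of hull
    hull=cv2.convexHull(p.astype(np.float32)*1000); M=cv2.moments(hull); r=np.sqrt(M['m00']/np.pi)
    return M['m10']/M['m00'],M['m01']/M['m00'],r
def cl(p,eps=.004):
    from scipy.spatial import cKDTree
    from scipy.sparse.csgraph import connected_components
    t=cKDTree(p[:,:2]); g=t.sparse_distance_matrix(t,eps); n,l=connected_components(g); return [p[l==i] for i in range(n) if (l==i).sum()>25]
if __name__=="__main__":
  import sys
  for n in sys.argv[1:]:
    w=cloud(load(n)); p=w[np.isfinite(w[...,2])]
    p=p[(p[:,0]>.25)&(p[:,0]<.8)&(abs(p[:,1])<.4)]
    print(n)
    for nm,lo,hi in (("plate",.008,.016),("blk",.06,.085),("z50",.048,.058),("cyl",.09,.115),("bar",.175,.21),("catch",.112,.135)):
      for c in cl(p[(p[:,2]>lo)&(p[:,2]<hi)],.006):
        (cx,cy),(a,b),th=cv2.minAreaRect(c[:,:2].astype(np.float32)*1000)
        print(nm,len(c),"rect",np.round([cx,cy,a,b,th],1),"circ",np.round(fitcirc(c[:,:2]),1),"z",np.round(np.percentile(c[:,2],[5,50,95])*1000,1))
E
python3 m.py top0.npz scene0.npz
```

```text
top0.npz
plate 69 rect [ 781.5 -329.6   69.8   32.7   85.3] circ [ 780.4 -326.3   23.3] z [ 8.2  9.3 11.7]
plate 3195 rect [570.4  14.4 399.9 199.8  80. ] circ [570.3  14.4 159.2] z [ 8.6 11.6 15.1]
plate 455 rect [599.1 -61.7 108.8  60.3  80.1] circ [601.9 -60.1  42.9] z [ 8.6 11.7 15.2]
plate 31 rect [529.4 314.5   5.6  69.1  85.2] circ [527.9 314.4  10. ] z [ 8.4 13.7 15.6]
blk 736 rect [696.1 352.8 100.2  93.2   1.8] circ [696.  353.7  48.8] z [65.1 69.  73.1]
blk 1404 rect [591.5 132.4 134.2 134.5  80.1] circ [591.4 132.3  75.6] z [64.6 69.2 73.3]
blk 28 rect [ 391.6 -390.8   33.4   15.3   19.1] circ [ 392.9 -390.6   11.3] z [60.1 61.4 64.2]
z50 45 rect [765.8  90.8  26.3  25.7  44.9] circ [765.1  90.3  13. ] z [48.3 49.8 53.1]
z50 43 rect [749.8 174.1  25.2  26.1  50.8] circ [750.5 174.   13.1] z [48.3 49.8 54. ]
z50 79 rect [632.2 162.   33.2  29.6   1.2] circ [632.2 161.7  16. ] z [49.  51.2 55.2]
z50 147 rect [5.624e+02 5.000e-01 1.367e+02 2.550e+01 7.890e+01] circ [565.8   1.8  27.9] z [48.5 51.8 57.2]
z50 89 rect [565.3 173.6  31.   33.3  71.7] circ [564.8 173.7  16.2] z [
[... 2097 characters left out ...]
] circ [628.  160.3  15.3] z [49.6 52.2 56.5]
z50 125 rect [767.3  89.8  27.3  26.9  16.8] circ [767.8  90.3  13.7] z [48.3 50.7 52.7]
z50 127 rect [753.  174.8  27.7  27.5  50.6] circ [753.6 174.8  14. ] z [48.4 50.4 52.6]
cyl 46 rect [ 571.8 -154.3   11.5   22.5   45.7] circ [ 572.1 -156.2    7.6] z [ 91.2 103.2 113.9]
cyl 132 rect [555.3 104.5  28.4  28.2   8.4] circ [554.7 104.7  14.3] z [ 92.6 101.6 104.4]
cyl 140 rect [621.   92.1  29.1  27.3  13.2] circ [621.4  92.8  14.3] z [ 93.2 101.5 104.7]
bar 458 rect [611.4 -63.  123.6  17.6  80. ] circ [611.4 -62.8  26. ] z [184.5 192.8 196. ]
catch 222 rect [ 548.3 -112.9   49.1  110.8   10.1] circ [ 551.4 -110.    36. ] z [114.9 121.6 125.7]
```

Emit:
jog_arm(
  steps=[
    {"dx": 5.3,"dy": 11.8,"dz": 1.8,"twist": -2.3},
    {"dx": 5.3,"dy": 11.8,"dz": 1.8,"twist": -2.3},
    {"dx": 5.3,"dy": 11.8,"dz": 1.8,"twist": -2.3},
    {"dx": 5.3,"dy": 11.8,"dz": 1.8,"twist": -2.3},
    {"dx": 5.3,"dy": 11.8,"dz": 1.8,"twist": -2.3},
  ],
  gripper=80,
  newtons=30,
)

```text
t: 0.78
tool_pos: [0.2707, -0.3239, 0.2359]
tool_rot: [-3.128, 0.267, -0.001]
contact_force: [0.3, 0.2, 1.3]
opening: 0.0587
```

Emit:
jog_arm(
  steps=[
    {"dx": 4.0,"dy": 9.6,"dz": 0.5},
    {"dx": 4.0,"dy": 9.6,"dz": 0.5},
    {"dx": 4.0,"dy": 9.6,"dz": 0.5},
    {"dx": 4.0,"dy": 9.6,"dz": 0.5},
    {"dx": 4.0,"dy": 9.6,"dz": 0.5},
  ],
)

```text
validation failed for argument at $.st...
```

Run:
```python
from station import ctrl
print(ctrl.get_obs())
```

```text
{'t': 0.775, 'q': array([-1.05250521e+00, -4.84147445e-01,  1.99989382e+00,  1.51177613e-03,
        1.62699299e+00,  6.88713527e-01]), 'dq': array([ 0.89335072, -0.70239591,  0.37675644,  0.00451226,  0.31626099,
        0.87871912]), 'effort': array([ -5.72150454, -13.80277812, -37.80855775,  -0.19633502,
        -0.13949677,  -0.75282644]), 'tool_pos': array([ 0.27066303, -0.32385543,  0.23589829]), 'tool_rot': array([-3.12841090e+00,  2.67090311e-01, -9.29383765e-04]), 'contact_force': array([0.25887366, 0.16521502, 1.27378566]), 'wrist_torque': array([-0.00056643, -0.01146334,  0.05622319]), 'opening': 0.05873754930565339}
```

Emit:
jog_arm(
  steps=[
    {"dx": 4.0,"dy": 9.6,"dz": 0.5,"twist": 0},
    {"dx": 4.0,"dy": 9.6,"dz": 0.5,"twist": 0},
    {"dx": 4.0,"dy": 9.6,"dz": 0.5,"twist": 0},
    {"dx": 4.0,"dy": 9.6,"dz": 0.5,"twist": 0},
    {"dx": 4.0,"dy": 9.6,"dz": 0.5,"twist": 0},
  ],
)

```text
t: 1.4
tool_pos: [0.3904, -0.0356, 0.251]
tool_rot: [-3.129, 0.267, -0.003]
contact_force: [0.1, -0.5, 0.2]
opening: 0.0587
```

Emit:
jog_arm(
  steps=[
    {"dx": 2.74,"dy": 6.45,"dz": -1.0,"twist": 0},
    {"dx": 2.74,"dy": 6.45,"dz": -1.0,"twist": 0},
    {"dx": 2.74,"dy": 6.45,"dz": -1.0,"twist": 0},
    {"dx": 2.74,"dy": 6.45,"dz": -1.0,"twist": 0},
    {"dx": 2.74,"dy": 6.45,"dz": -1.0,"twist": 0},
  ],
)

```text
t: 2.02
tool_pos: [0.5111, 0.2495, 0.2065]
tool_rot: [-3.129, 0.266, -0.003]
contact_force: [0.7, -0.8, 1.1]
opening: 0.0589
```

Emit:
jog_arm(
  steps=[
    {"dx": 0.73,"dy": 1.69,"dz": -1.6,"twist": 0},
    {"dx": 0.73,"dy": 1.69,"dz": -1.6,"twist": 0},
    {"dx": 0.73,"dy": 1.69,"dz": -1.6,"twist": 0},
    {"dx": 0.73,"dy": 1.69,"dz": -1.6,"twist": 0},
  ],
)

```text
t: 2.52
tool_pos: [0.5534, 0.3511, 0.1075]
tool_rot: [3.129, -0.264, -0.004]
contact_force: [0.4, 0.1, -0.1]
opening: 0.0585
```

```bash
cat > w.py <<'E'
import sys
from station import ctrl
from h import *
import cv2
def wcloud(im):
    z=im["range_z"]; v,u=np.mgrid[0:z.shape[0],0:z.shape[1]]
    dx=u-im["cx"];dy=v-im["cy"];r=np.hypot(dx,dy)+1e-9;th=r/im["fx"]
    t=np.tan(np.minimum(th,1.4)); p=np.stack([dx/r*t*z,dy/r*t*z,z,np.ones_like(z)],-1)
    w=(p@np.asarray(im["extrinsics"]).T)[...,:3]; w[(z==0)|(th>1.4)]=np.nan
    return w
def snap(n,tag):
    im=ctrl.get_image(n); cv2.imwrite(f"pics/{n}{tag}.png",cv2.convertScaleAbs(im["frame"][:,:,::-1],alpha=1.3)); np.savez(f"{n}{tag}.npz",**im); return im
E
python3 - <<'E'
from w import *
im=snap("wrist","1"); w=wcloud(im); p=w[np.isfinite(w[...,2])]
from m import cl,fitcirc
q=p[(p[:,2]>.045)&(p[:,2]<.06)&(p[:,1]>.31)&(p[:,1]<.39)&(p[:,0]>.42)&(p[:,0]<.6)]
for c in cl(q,.003): print(len(c),np.round(fitcirc(c[:,:2]),1),np.median(c[:,2]))
q=p[(p[:,2]>.060)&(p[:,2]<.08)&(p[:,1]<.22)]
for c in cl(q,.005):
    print(len(c),cv2.minAreaRect(c[:,:2].astype(np.float32)*1000),np.median(c[:,2]))
print(ctrl.get_obs()["tool_pos"])
E
```

```text
1228 [554.9 351.6  14.7] 0.0545268101315763
925 [471.  349.5  14.7] 0.05447255876790069
13387 ((593.4945678710938, 139.47061157226562), (122.04124450683594, 135.14834594726562), 80.18408203125) 0.07017931562535307
[0.55424554 0.35069777 0.10935958]
```

View pics/wrist1.png

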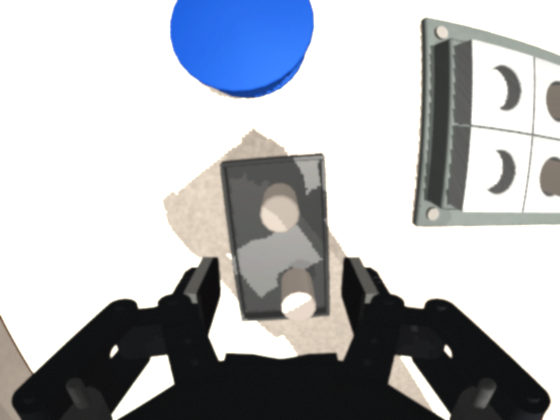

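Emit:
jog_arm(
  steps=[
    {"dx": 0.01,"dy": 0.01,"dz": -0.9,"twist": 0},
    {"dx": 0.01,"dy": 0.01,"dz": -1.39,"twist": 0},
    {"dx": 0.01,"dy": 0.01,"dz": -1.39,"twist": 0},
    {"dx": 0.01,"dy": 0.01,"dz": -1.39,"twist": 0},
  ],
)

```text
t: 3.08
tool_pos: [0.5565, 0.3515, 0.0289]
tool_rot: [-3.129, 0.266, -0.006]
contact_force: [-0.1, 0.2, 0.3]
opening: 0.0587
```

Emit:
jog_arm(
  steps=[
    {"dx": 0,"dy": 0,"dz": 0,"twist": 0},
    {"dx": 0,"dy": 0,"dz": 0,"twist": 0},
    {"dx": 0,"dy": 0,"dz": 0,"twist": 0},
    {"dx": 0,"dy": 0,"dz": 0,"twist": 0},
  ],
  gripper=255,
  newtons=30,
)

```text
t: 3.58
tool_pos: [0.5565, 0.3516, 0.0289]
tool_rot: [-3.129, 0.266, -0.005]
contact_force: [-0.2, 0.1, 0.5]
opening: -0.0002
```

Run:
```python
from w import *
im=snap("wrist","2");im=snap("scene","2"); c=im["frame"][180:320,400:540,::-1]
cv2.imwrite("pics/s2z.png",cv2.convertScaleAbs(cv2.resize(c,None,fx=4,fy=4,interpolation=cv2.INTER_CUBIC),alpha=1.6))
```

```text
(no output)
```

View pics/wrist2.png

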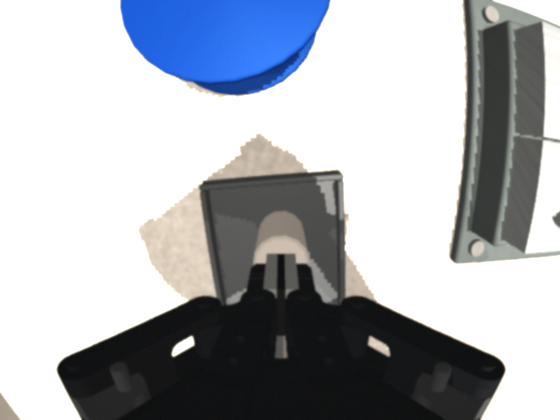

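View pics/s2z.png

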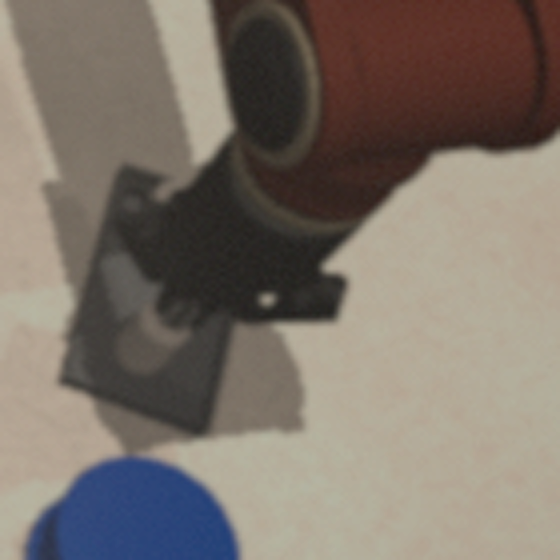

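Run:
```python
from w import *
from m import cl,fitcirc
for n,f in (("wrist",wcloud),("scene",cloud)):
  im=load(n+"2.npz"); w=f(im); p=w[np.isfinite(w[...,2])]
  p=p[(p[:,0]>.4)&(p[:,0]<.65)&(p[:,1]>.28)&(p[:,1]<.42)]
  q=p[(p[:,2]>.045)&(p[:,2]<.06)]
  for c in cl(q,.003): print(n,len(c),np.round(fitcirc(c[:,:2]),1),np.median(c[:,2]),c[:,:2].min(0),c[:,:2].max(0))
  for lo in np.arange(.02,.13,.01):
    c=p[(p[:,2]>lo)&(p[:,2]<lo+.01)]
    if len(c): print(round(lo,2),len(c),np.round(c.min(0),3),np.round(c.max(0),3))
```

```text
wrist 1189 [560.5 350.5  11. ] 0.05423614372850746 [0.55147215 0.33639554] [0.56993871 0.36615811]
0.02 232 [0.475 0.337 0.02 ] [0.57  0.364 0.03 ]
0.03 282 [0.476 0.337 0.03 ] [0.57  0.364 0.04 ]
0.04 301 [0.478 0.336 0.04 ] [0.57  0.364 0.05 ]
0.05 1036 [0.551 0.336 0.05 ] [0.57  0.366 0.057]
0.06 184 [0.647 0.338 0.066] [0.65 0.37 0.07]
0.07 568 [0.561 0.337 0.07 ] [0.65  0.369 0.08 ]
0.08 653 [0.56  0.336 0.08 ] [0.569 0.363 0.09 ]
0.09 684 [0.561 0.337 0.09 ] [0.569 0.363 0.1  ]
0.1 902 [0.545 0.33  0.1  ] [0.571 0.37  0.11 ]
0.11 2735 [0.542 0.314 0.11 ] [0.575 0.386 0.12 ]
0.12 5400 [0.542 0.306 0.12 ] [0.576 0.392 0.13 ]
scene 75 [561.6 349.3  10.8] 0.05238939435745593 [0.55139805 0.33670257] [0.5713272  0.36489258]
0.02 28 [0.547 0.336 0.021] [0.572 0.363 0.03 ]
0.03 21 [0.55  0.337 0.03 ] [0.57  0.362 0.037]
0.04 32 [0.469 0.335 0.04 ] [0.571 0.362 0.05 ]
0.05 93 [0.457 0.335 0.05 ] [0.571 0.365 0.057]
0.06 6 [0.565 0.343 0.068] [0.65  0.363 0.07 ]
0.07 18 [0.561 0.338 0.072] [0.65  0.359 0.08 ]
0.08 34 [0.549 0.337 0.08 ] [0.569 0.363 0.09 ]
0.09 25 [0.558 0.337 0.09 ] [0.57  0.362 0.099]
0.1 25 [0.556 0.334 0.1  ] [0.571 0.362 0.109]
0.11 80 [0.544 0.318 0.11 ] [0.575 0.385 0.12 ]
0.12 113 [0.543 0.31  0.12 ] [0.575 0.389 0.13 ]
```

Run:
```python
from w import *
for tag,tz in (("1",.1094),("2",.0289),("0",.192)):
  im=load(f"wrist{tag}.npz"); w=wcloud(im); E=np.array(im["extrinsics"])
  print(tag,"cam",np.round(E[:3,3],4), "z above tcp",E[2,3]-tz)
  for r in (255,265,275,285,295,305):
     for c in ((205,365) if tag=="1" else (270,290) if tag=="2" else (175,385)):
        print(r,c,np.round(w[r,c],3),im["range_z"][r,c])
from station import ctrl
o=ctrl.get_obs();print(o["t"],o["q"],o["tool_pos"],o["opening"])
```

```text
1 cam [0.6244 0.3388 0.2885] z above tcp 0.17910061249593962
255 205 [0.51  0.434 0.001] 0.31207094
255 365 [0.483 0.278 0.   ] 0.3132342
265 205 [0.57  0.381 0.164] 0.13618264
265 365 [0.472 0.279 0.   ] 0.31602636
275 205 [0.57  0.379 0.174] 0.12715164
275 365 [0.559 0.315 0.174] 0.12709236
285 205 [0.569 0.378 0.18 ] 0.12145533
285 365 [0.56  0.317 0.182] 0.119016856
295 205 [0.565 0.378 0.182] 0.120861486
295 365 [0.559 0.319 0.188] 0.11372433
305 205 [0.562 0.379 0.183] 0.12027441
305 365 [0.555 0.319 0.189] 0.11379143
2 cam [0.6263 0.3386 0.2104] z above tcp 0.1814694945613002
255 270 [0.569 0.354 0.075] 0.14663064
255 290 [0.567 0.345 0.074] 0.14777246
265 270 [0.568 0.354 0.085] 0.1374339
265 290 [0.567 0.345 0.085] 0.1368214
275 270 [0.568 0.353 0.094] 0.12889928
275 290 [0.567 0.345 0.094] 0.128188
285 270 [0.568 0.353 0.102] 0.1202158
285 290 [0.567 0.346 0.103] 0.11995654
295 270 [0.569 0.353 0.111] 0.111665145
295 290 [0.567 0.346 0.11 ] 0.11250445
305 270 [0.569 0.352 0.118] 0.10541417
305 290 [0.568 0.346 0.118] 0.10477249
0 cam [ 0.2131 -0.5923  0.3734] z above tcp 0.18139181918980563
255 175 [ 0.019 -0.495 -0.   ] 0.40607956
255 385 [ 0.082 -0.761 -0.   ] 0.40484756
265 175 [ 0.144 -0.561  0.25 ] 0.13566037
265 385 [ 0.165 -0.65   0.25 ] 0.13517432
275 175 [ 0.145 -0.564  0.259] 0.12667459
275 385 [ 0.164 -0.647  0.259] 0.12630881
285 175 [ 0.142 -0.565  0.263] 0.12417625
285 385 [ 0.161 -0.648  0.26 ] 0.1263855
295 175 [ 0.139 -0.566  0.266] 0.12203564
295 385 [ 0.157 -0.649  0.262] 0.12592378
305 175 [ 0.134 -0.566  0.265] 0.124087974
305 385 [ 0.153 -0.65   0.264] 0.12505887
3.675 [ 4.50611203e-01  2.72168585e-01  1.65508383e+00 -3.86557690e-04
  1.21082789e+00  2.19133808e+00] [0.55636916 0.35147672 0.02869421] 0.0004182454828053469
```

Run:
```python
from w import *
im=load("wrist2.npz");z=im["range_z"].copy();z=np.clip(z/.35*255,0,255).astype(np.uint8);cv2.imwrite("pics/w2d.png",cv2.applyColorMap(z,cv2.COLORMAP_JET))
```

```text
(no output)
```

View pics/w2d.png

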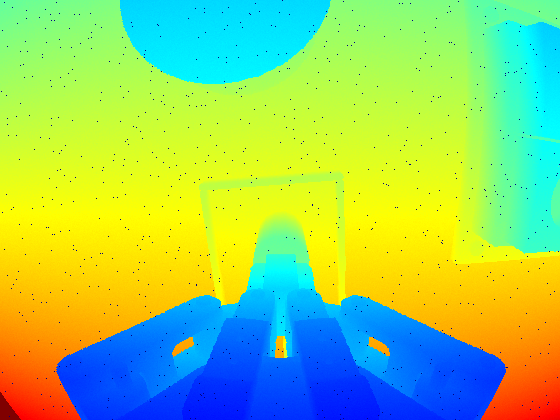

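Emit:
jog_arm(
  steps=[
    {"dx": -0.03,"dy": 0,"dz": 0,"twist": 0},
    {"dx": -0.03,"dy": 0,"dz": 0,"twist": 0},
    {"dx": -0.03,"dy": 0,"dz": 0,"twist": 0},
  ],
  gripper=80,
)

```text
t: 4.05
tool_pos: [0.5545, 0.3515, 0.0286]
tool_rot: [-3.129, 0.266, -0.005]
contact_force: [-0.3, 0.4, 0.4]
opening: 0.0543
```

Emit:
jog_arm(
  steps=[
    {"dx": 0,"dy": 0,"dz": -0.3,"twist": 0},
    {"dx": 0,"dy": 0,"dz": -0.6,"twist": 0},
    {"dx": 0,"dy": 0,"dz": -0.76,"twist": 0},
    {"dx": 0,"dy": 0,"dz": -0.76,"twist": 0},
  ],
)

```text
t: 4.55
tool_pos: [0.5532, 0.3509, -0.0191]
tool_rot: [3.13, -0.266, 0.0]
contact_force: [0.2, 0.7, -0.4]
opening: 0.0581
```

Emit:
jog_arm(
  steps=[
    {"dx": 0,"dy": 0,"dz": 0,"twist": 0},
    {"dx": 0,"dy": 0,"dz": 0,"twist": 0},
    {"dx": 0,"dy": 0,"dz": 0,"twist": 0},
  ],
  gripper=255,
  newtons=30,
)

```text
t: 4.92
tool_pos: [0.5536, 0.3511, -0.0185]
tool_rot: [-3.13, 0.266, -0.002]
contact_force: [1.3, -0.8, -0.6]
opening: 0.0287
```

Emit:
jog_arm(
  steps=[
    {"dx": 0,"dy": 0,"dz": 1.0,"twist": 0},
    {"dx": 0,"dy": 0,"dz": 2.0,"twist": 0},
    {"dx": 0,"dy": 0,"dz": 2.0,"twist": 0},
    {"dx": 0,"dy": 0,"dz": 2.0,"twist": 0},
  ],
)

```text
t: 5.42
tool_pos: [0.5534, 0.351, 0.1016]
tool_rot: [-3.13, 0.266, -0.002]
contact_force: [0.8, -1.0, -0.5]
opening: 0.0296
```

Run:
```python
from w import *
im=snap("wrist","3"); w=wcloud(im); print(ctrl.get_obs()["tool_pos"])
im=snap("scene","3"); c=im["frame"][180:320,380:520,::-1]
cv2.imwrite("pics/s3z.png",cv2.convertScaleAbs(cv2.resize(c,None,fx=4,fy=4,interpolation=cv2.INTER_CUBIC),alpha=1.6))
for n,f in (("wrist",wcloud),("scene",cloud)):
  w=f(load(n+"3.npz")); p=w[np.isfinite(w[...,2])]
  p=p[(p[:,0]>.53)&(p[:,0]<.6)&(p[:,1]>.31)&(p[:,1]<.39)&(p[:,2]>.06)]
  for lo in np.arange(.06,.2,.01):
    c=p[(p[:,2]>lo)&(p[:,2]<lo+.01)]
    if len(c): print(n,round(lo,2),len(c),np.round(c.min(0),3),np.round(c.max(0),3))
```

```text
[0.55254517 0.35052483 0.09992497]
wrist 0.12 125 [0.554 0.336 0.125] [0.57  0.363 0.13 ]
wrist 0.13 373 [0.554 0.336 0.13 ] [0.57  0.363 0.14 ]
wrist 0.14 686 [0.554 0.323 0.14 ] [0.57  0.376 0.15 ]
wrist 0.15 1137 [0.554 0.322 0.15 ] [0.57  0.377 0.16 ]
wrist 0.16 1446 [0.54  0.322 0.16 ] [0.57  0.377 0.17 ]
wrist 0.17 5074 [0.54  0.321 0.17 ] [0.57  0.377 0.18 ]
wrist 0.18 1581 [0.544 0.31  0.18 ] [0.574 0.389 0.19 ]
wrist 0.19 4401 [0.535 0.31  0.19 ] [0.575 0.39  0.2  ]
wrist 0.2 1619 [0.534 0.31  0.2  ] [0.575 0.39  0.21 ]
scene 0.12 20 [0.554 0.336 0.123] [0.569 0.361 0.13 ]
scene 0.13 29 [0.557 0.336 0.13 ] [0.57  0.361 0.14 ]
scene 0.14 58 [0.554 0.325 0.14 ] [0.569 0.376 0.15 ]
scene 0.15 75 [0.543 0.322 0.15 ] [0.569 0.377 0.16 ]
scene 0.16 70 [0.545 0.322 0.16 ] [0.571 0.375 0.17 ]
scene 0.17 157 [0.542 0.32  0.17 ] [0.57  0.379 0.18 ]
scene 0.18 70 [0.542 0.312 0.181] [0.572 0.389 0.19 ]
scene 0.19 128 [0.535 0.31  0.19 ] [0.573 0.39  0.2  ]
scene 0.2 54 [0.536 0.311 0.2  ] [0.574 0.39  0.21 ]
```

View pics/wrist3.png

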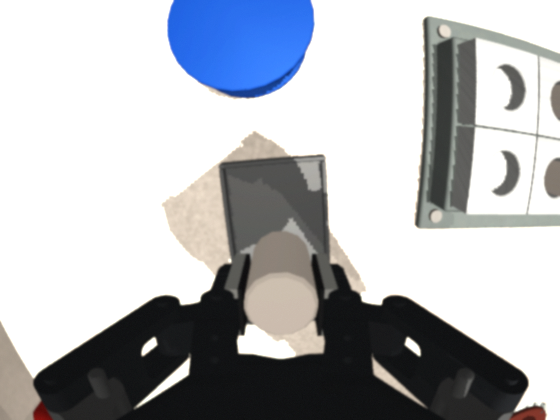

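View pics/s3z.png

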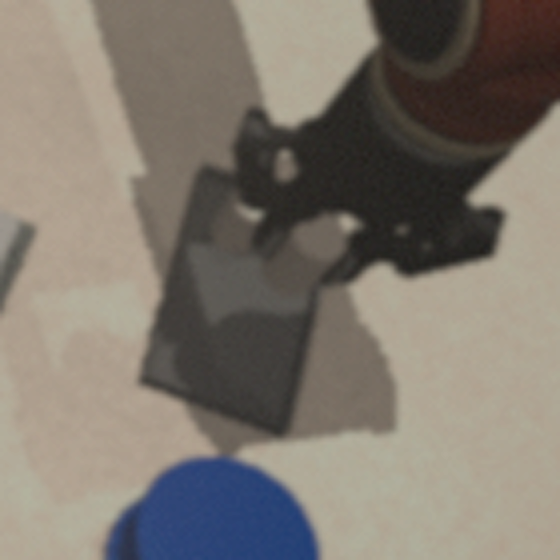

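Emit:
jog_arm(
  steps=[
    {"dx": 1.29,"dy": -3.17,"dz": 0.1,"twist": 0},
    {"dx": 1.29,"dy": -3.17,"dz": 0.1,"twist": 0},
    {"dx": 1.29,"dy": -3.17,"dz": 0.1,"twist": 0},
    {"dx": 1.29,"dy": -3.17,"dz": 0.1,"twist": 0},
    {"dx": 1.29,"dy": -3.17,"dz": 0.1,"twist": 0},
  ],
)

```text
t: 6.15
tool_pos: [0.6288, 0.1593, 0.1033]
tool_rot: [3.128, -0.269, -0.008]
contact_force: [-0.3, 0.3, -1.0]
opening: 0.029
```

Run:
```python
from w import *
from m import cl,fitcirc
im=snap("wrist","4"); w=wcloud(im); p=w[np.isfinite(w[...,2])]; print(ctrl.get_obs()["tool_pos"])
for lo,hi,nm in ((.092,.112,"cyl"),(.062,.078,"blk"),(.008,.016,"plate")):
  for c in cl(p[(p[:,2]>lo)&(p[:,2]<hi)&(p[:,0]>.4)&(p[:,0]<.75)],.004):
    if len(c)>200: print(nm,len(c),np.round(fitcirc(c[:,:2]),1),cv2.minAreaRect(c[:,:2].astype(np.float32)*1000),np.median(c[:,2]))
```

```text
[0.62857087 0.16054524 0.10362459]
cyl 1762 [620.1  92.9  14.9] ((619.9298706054688, 92.88868713378906), (30.313087463378906, 29.13727378845215), 12.463682174682617) 0.10231506064487651
cyl 273 [590.4  -1.2   5.8] ((590.2586059570312, -0.6729888916015625), (7.259200572967529, 18.22986602783203), 74.3320541381836) 0.10276183024454644
blk 7517 [697.  353.6  49.7] ((697.1608276367188, 353.37750244140625), (98.86524200439453, 98.976318359375), 69.62787628173828) 0.07087327931751847
blk 12850 [615.5 122.1  60. ] ((608.6738891601562, 129.24493408203125), (135.216796875, 102.15072631835938), 79.8456802368164) 0.07054697564478173
blk 618 [540.9 174.3  19.8] ((541.2642822265625, 173.87229919433594), (69.11101531982422, 20.037639617919922), 80.26089477539062) 0.07071985508370848
plate 19560 [616.8  28.4 116.1] ((621.7445068359375, 18.331573486328125), (383.5113830566406, 126.21170806884766), 83.91021728515625) 0.01239630126715377
plate 770 [698.1 339.3  29.2] ((696.9228515625, 335.80364990234375), (81.45479583740234, 42.33384323120117), 0.7301338911056519) 0.008791326158776536
plate 6857 [494.6 -59.5  68.4] ((494.7026672363281, -59.48119354248047), (226.93109130859375, 75.08690643310547), 78.77484130859375) 0.012414518438141176
plate 674 [561.3 360.2  43. ] ((550.9285888671875, 355.11395263671875), (91.56039428710938, 87.47708129882812), 85.46065521240234) 0.012134655616879042
```

View pics/wrist4.png

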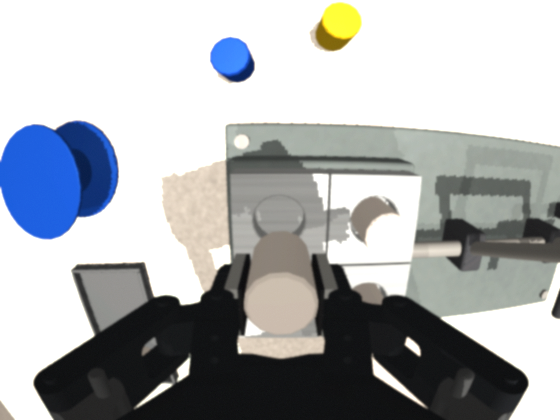

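Emit:
jog_arm(
  steps=[
    {"dx": 0.02,"dy": 0,"dz": -0.5,"twist": 0},
    {"dx": 0.02,"dy": 0,"dz": -0.8,"twist": 0},
    {"dx": 0.02,"dy": 0,"dz": -1.0,"twist": 0},
    {"dx": 0.02,"dy": 0,"dz": -1.15,"twist": 0},
    {"dx": 0.02,"dy": 0,"dz": -1.18,"twist": 0},
  ],
)

```text
t: 6.82
tool_pos: [0.6295, 0.1607, 0.0324]
tool_rot: [3.129, -0.266, -0.009]
contact_force: [0.8, -0.3, -0.5]
opening: 0.0293
```

Emit:
jog_arm(
  steps=[
    {"dx": 0,"dy": 0,"dz": -0.02,"twist": 0},
    {"dx": 0,"dy": 0,"dz": -0.02,"twist": 0},
    {"dx": 0,"dy": 0,"dz": -0.02,"twist": 0},
  ],
  gripper=105,
)

```text
t: 7.2
tool_pos: [0.63, 0.1608, 0.0319]
tool_rot: [3.129, -0.267, -0.007]
contact_force: [0.2, 0.2, -0.7]
opening: 0.0503
```

Emit:
jog_arm(
  steps=[
    {"dx": 0,"dy": 0,"dz": 0.5,"twist": 0},
    {"dx": 0,"dy": 0,"dz": 1.3,"twist": 0},
    {"dx": 0,"dy": 0,"dz": 1.3,"twist": 0},
  ],
)

```text
t: 7.58
tool_pos: [0.6339, 0.1613, 0.1163]
tool_rot: [-3.129, 0.267, -0.009]
contact_force: [-0.1, -0.3, -0.5]
opening: 0.0503
```

```bash
cat > cy.py <<'E'
import sys
from w import *
from m import cl,fitcirc
tag=sys.argv[1]
im=snap("wrist",tag); w=wcloud(im); p=w[np.isfinite(w[...,2])]; print(ctrl.get_obs()["tool_pos"])
im=snap("scene",tag); s=cloud(im); s=s[np.isfinite(s[...,2])]
for nm,p in (("wrist",p),("scene",s)):
 for c in cl(p[(p[:,2]>.088)&(p[:,2]<.115)&(p[:,0]>.5)&(p[:,0]<.68)&(p[:,1]>.06)&(p[:,1]<.22)],.004):
    print(nm,len(c),np.round(fitcirc(c[:,:2]),1),np.percentile(c[:,2],[5,50,95]).round(4))
E
python3 cy.py 5
```

```text
[0.63210903 0.16100074 0.11333826]
wrist 1740 [631.4 160.5  14.7] [0.0935 0.1025 0.1037]
wrist 1631 [620.2  93.1  14.8] [0.0918 0.1023 0.1035]
scene 148 [620.8  92.8  14.6] [0.0918 0.1014 0.1044]
scene 154 [632.2 160.5  14.4] [0.092  0.1013 0.1046]
```

View pics/wrist5.png

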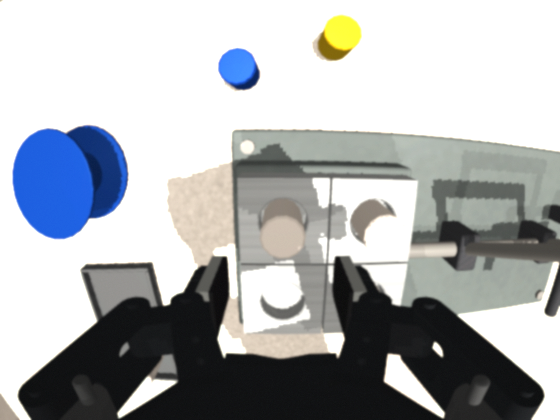

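Emit:
jog_arm(
  steps=[
    {"dx": -2.68,"dy": 3.14,"dz": -0.2,"twist": 0},
    {"dx": -2.68,"dy": 3.14,"dz": -0.2,"twist": 0},
    {"dx": -2.68,"dy": 3.14,"dz": -0.5,"twist": 0},
    {"dx": -2.68,"dy": 3.14,"dz": -0.8,"twist": 0},
    {"dx": -2.68,"dy": 3.14,"dz": -0.8,"twist": 0},
  ],
  gripper=80,
)

```text
t: 8.3
tool_pos: [0.4644, 0.3496, 0.0582]
tool_rot: [3.125, -0.259, -0.015]
contact_force: [0.2, -0.1, 0.1]
opening: 0.0586
```

Emit:
jog_arm(
  steps=[
    {"dx": 0.1,"dy": 0,"dz": -0.1,"twist": 0},
    {"dx": 0.1,"dy": 0,"dz": -0.5,"twist": 0},
  ],
)

```text
t: 8.55
tool_pos: [0.4729, 0.3494, 0.029]
tool_rot: [3.127, -0.261, -0.011]
contact_force: [-0.7, 0.9, -0.5]
opening: 0.0587
```

Emit:
jog_arm(
  steps=[
    {"dx": -0.03,"dy": 0,"dz": -0.4,"twist": 0},
    {"dx": -0.03,"dy": 0,"dz": -0.79,"twist": 0},
    {"dx": -0.03,"dy": 0,"dz": -0.79,"twist": 0},
    {"dx": -0.03,"dy": 0,"dz": -0.79,"twist": 0},
  ],
)

```text
t: 9.05
tool_pos: [0.4726, 0.349, -0.0176]
tool_rot: [3.127, -0.263, -0.009]
contact_force: [0.1, -0.3, 0.4]
opening: 0.0586
```

Emit:
jog_arm(
  steps=[
    {"dx": 0,"dy": 0,"dz": 0,"twist": 0},
    {"dx": 0,"dy": 0,"dz": 0,"twist": 0},
    {"dx": 0,"dy": 0,"dz": 0,"twist": 0},
  ],
  gripper=255,
)

```text
t: 9.43
tool_pos: [0.474, 0.3495, -0.016]
tool_rot: [3.128, -0.263, -0.005]
contact_force: [1.5, -0.9, 5.5]
opening: 0.029
```

Emit:
jog_arm(
  steps=[
    {"dx": 0,"dy": 0,"dz": 1.0,"twist": 0},
    {"dx": 0,"dy": 0,"dz": 2.0,"twist": 0},
    {"dx": 0,"dy": 0,"dz": 2.0,"twist": 0},
    {"dx": 0,"dy": 0,"dz": 2.0,"twist": 0},
  ],
)

```text
t: 9.93
tool_pos: [0.4734, 0.3494, 0.1035]
tool_rot: [3.128, -0.263, -0.006]
contact_force: [-0.1, -0.4, -1.0]
opening: 0.0289
```

Run:
```python
from w import *
im=snap("wrist","6"); im=snap("scene","6"); print(ctrl.get_obs()["tool_pos"])
for n,f in (("wrist",wcloud),("scene",cloud)):
  w=f(load(n+"6.npz")); p=w[np.isfinite(w[...,2])]
  p=p[(p[:,0]>.44)&(p[:,0]<.51)&(p[:,1]>.31)&(p[:,1]<.39)&(p[:,2]>.06)]
  for lo in np.arange(.06,.17,.01):
    c=p[(p[:,2]>lo)&(p[:,2]<lo+.01)]
    if len(c): print(n,round(lo,2),len(c),np.round(c.min(0),3),np.round(c.max(0),3))
```

```text
[0.47233879 0.34870265 0.10151257]
wrist 0.12 153 [0.472 0.335 0.125] [0.485 0.364 0.13 ]
wrist 0.13 393 [0.471 0.335 0.13 ] [0.485 0.364 0.14 ]
wrist 0.14 620 [0.471 0.323 0.14 ] [0.489 0.374 0.15 ]
wrist 0.15 1192 [0.472 0.32  0.15 ] [0.489 0.376 0.16 ]
wrist 0.16 1468 [0.46 0.32 0.16] [0.489 0.376 0.17 ]
wrist 0.17 4558 [0.456 0.32  0.17 ] [0.489 0.376 0.18 ]
scene 0.12 22 [0.472 0.335 0.123] [0.487 0.359 0.129]
scene 0.13 31 [0.475 0.336 0.13 ] [0.485 0.359 0.14 ]
scene 0.14 54 [0.475 0.323 0.14 ] [0.489 0.375 0.15 ]
scene 0.15 68 [0.462 0.321 0.15 ] [0.489 0.375 0.16 ]
scene 0.16 80 [0.459 0.32  0.16 ] [0.489 0.375 0.17 ]
scene 0.17 139 [0.458 0.32  0.17 ] [0.489 0.375 0.18 ]
```

Emit:
jog_arm(
  steps=[
    {"dx": 1.57,"dy": -2.95,"dz": 0.1,"twist": 0},
    {"dx": 1.57,"dy": -2.95,"dz": 0.1,"twist": 0},
    {"dx": 1.57,"dy": -2.95,"dz": 0.1,"twist": 0},
    {"dx": 1.57,"dy": -2.95,"dz": 0.1,"twist": 0},
    {"dx": 1.57,"dy": -2.95,"dz": 0.1,"twist": 0},
  ],
)

```text
t: 10.65
tool_pos: [0.5656, 0.1712, 0.1057]
tool_rot: [3.126, -0.265, -0.015]
contact_force: [0.1, 0.2, -1.5]
opening: 0.0292
```

Emit:
jog_arm(
  steps=[
    {"dx": 0.015,"dy": 0.01,"dz": -0.5,"twist": 0},
    {"dx": 0.015,"dy": 0.01,"dz": -0.8,"twist": 0},
    {"dx": 0.015,"dy": 0.01,"dz": -1.0,"twist": 0},
    {"dx": 0.015,"dy": 0.01,"dz": -1.15,"twist": 0},
    {"dx": 0.015,"dy": 0.01,"dz": -1.2,"twist": 0},
  ],
)

```text
t: 11.28
tool_pos: [0.5662, 0.172, 0.0331]
tool_rot: [3.125, -0.265, -0.017]
contact_force: [-0.1, 0.4, -0.6]
opening: 0.029
```

Emit:
jog_arm(
  steps=[
    {"dx": 0,"dy": 0,"dz": -0.02,"twist": 0},
    {"dx": 0,"dy": 0,"dz": -0.02,"twist": 0},
    {"dx": 0,"dy": 0,"dz": -0.02,"twist": 0},
  ],
  gripper=105,
)

```text
t: 11.65
tool_pos: [0.5666, 0.172, 0.0326]
tool_rot: [3.126, -0.265, -0.015]
contact_force: [-0.1, 0.4, -0.7]
opening: 0.0501
```

Emit:
jog_arm(
  steps=[
    {"dx": 0,"dy": 0,"dz": 0.5,"twist": 0},
    {"dx": 0,"dy": 0,"dz": 1.3,"twist": 0},
    {"dx": -0.5,"dy": 0,"dz": 2.0,"twist": 0},
    {"dx": -1,"dy": 0,"dz": 2.6,"twist": 0},
  ],
)

```text
t: 12.15
tool_pos: [0.5065, 0.1721, 0.191]
tool_rot: [3.126, -0.266, -0.012]
contact_force: [0.3, 0.6, 0.2]
opening: 0.0502
```

```bash
python3 cy.py 7
```

```text
[0.50627039 0.17295757 0.19659486]
wrist 1036 [630.9 160.5  14.8] [0.0984 0.1024 0.1037]
wrist 1010 [619.7  93.   14.9] [0.096  0.1023 0.1037]
wrist 978 [563.2 172.3  14.5] [0.1011 0.1025 0.1037]
wrist 985 [553.1 104.8  14.6] [0.0966 0.1023 0.1036]
scene 135 [554.7 104.7  14.2] [0.0922 0.1014 0.1038]
scene 147 [564.4 172.6  14.5] [0.0901 0.1011 0.1044]
scene 150 [621.1  92.9  14.5] [0.0898 0.1012 0.1044]
scene 153 [632.4 160.6  14.5] [0.0911 0.1013 0.1039]
```

View pics/wrist7.png

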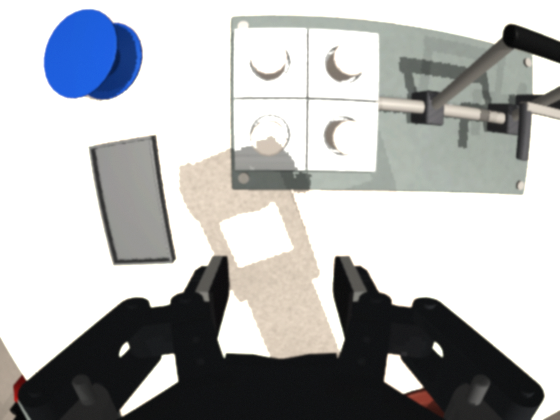

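Run:
```python
from w import *
O=np.array([577.0,43.8]);ex=np.array([.985,-.173]);ey=np.array([.173,.985])
for n,f in (("top0",cloud),("scene0",cloud),("wrist7",wcloud)):
  w=f(load(n+".npz"));p=w[np.isfinite(w[...,2])]*1000
  d=p[:,:2]-O; F=np.c_[d@ex,d@ey,p[:,2]]
  k=F[(abs(F[:,0])<120)&(F[:,1]>-240)&(F[:,1]<-30)]
  s=k[(k[:,2]>100)&(k[:,2]<140)&(k[:,0]<30)]
  print(n,"catch all",s.min(0).round(1),s.max(0).round(1))
  st=s[(s[:,0]<-20)]
  if len(st): print(" stub",len(st),st.min(0).round(1),st.max(0).round(1),np.median(st,0).round(1), np.percentile(st[:,1],[2,98]).round(1),np.percentile(st[:,0],[2,98]).round(1))
  br=s[(s[:,0]>-18)&(s[:,1]<-135)]
  if len(br):print(" bar",np.percentile(br,[2,50,98],axis=0).round(1))
  b=k[(k[:,2]>175)]
  if len(b): print(" gripbar",np.percentile(b,[1,50,99],axis=0).round(1))
```

```text
top0 catch all [ -42.  -209.   100.8] [ 29.8 -39.3 140. ]
 stub 34 [ -42.  -126.7  112.8] [ -20.1 -113.1  124.9] [ -29.9 -119.4  120.1] [-126.2 -113.4] [-41.4 -20.3]
 bar [[   4.1 -207.4  106.1]
 [  11.5 -176.2  121.5]
 [  28.7 -137.7  131.2]]
 gripbar [[  41.4 -160.3  183.7]
 [  48.6 -101.   192.4]
 [  58.6  -40.1  197.5]]
scene0 catch all [ -40.5 -208.   100.6] [ 29.9 -38.6 128.6]
 stub 42 [ -40.5 -125.7  114.1] [ -20.2 -112.5  123.6] [ -29.7 -117.7  120.6] [-125.  -112.7] [-40.2 -20.2]
 bar [[   5.6 -206.1  102.8]
 [  15.5 -193.8  122.1]
 [  29.6 -142.9  126. ]]
 gripbar [[  43.8 -159.   181.7]
 [  55.2  -95.9  192.8]
 [  61.   -38.1  196.9]]
wrist7 catch all [ -41.5 -173.1  100.3] [ 30.  -38.5 139.5]
 stub 288 [ -41.5 -125.   110.8] [ -20.1 -112.   123.5] [ -30.6 -115.8  120.1] [-123.5 -112.9] [-40.9 -20.4]
 bar [[   5.4 -165.2  102.6]
 [  17.7 -150.4  121.6]
 [  29.1 -136.3  132.7]]
 gripbar [[ 41.9 -88.1 175.7]
 [ 48.2 -54.  192.4]
 [ 58.8 -37.4 196.1]]
```

Emit:
jog_arm(
  steps=[
    {"dx": 0.34,"dy": -4.02,"dz": 0,"twist": 0},
    {"dx": 0.34,"dy": -4.02,"dz": 0,"twist": 0},
    {"dx": 0.34,"dy": -4.02,"dz": 0,"twist": 0},
    {"dx": 0.34,"dy": -4.02,"dz": 0,"twist": 0},
    {"dx": 0.34,"dy": -4.02,"dz": 0,"twist": 0},
  ],
  gripper=130,
)

```text
t: 12.88
tool_pos: [0.5283, -0.0716, 0.1942]
tool_rot: [3.128, -0.273, -0.001]
contact_force: [1.2, -0.3, -0.6]
opening: 0.0415
```

Check relative position with the wrist camera before lowering.

Run:
```python
from w import *
im=snap("wrist","8"); print(ctrl.get_obs()["tool_pos"],ctrl.get_obs()["tool_rot"])
O=np.array([577.0,43.8]);ex=np.array([.985,-.173]);ey=np.array([.173,.985])
p=wcloud(im);p=p[np.isfinite(p[...,2])]*1000
d=p[:,:2]-O; F=np.c_[d@ex,d@ey,p[:,2]]
s=F[(F[:,0]<0)&(F[:,0]>-60)&(F[:,2]>100)&(F[:,2]<135)&(F[:,1]<-60)&(F[:,1]>-200)]
print(np.percentile(s,[1,50,99],axis=0).round(1))
```

```text
[ 0.52812877 -0.06975171  0.19404231] [ 3.12887152e+00 -2.69603067e-01 -1.87646977e-03]
[[ -40.4 -126.9  116. ]
 [ -20.  -120.4  121.5]
 [  -0.5 -113.7  123.6]]
```

View pics/wrist8.png

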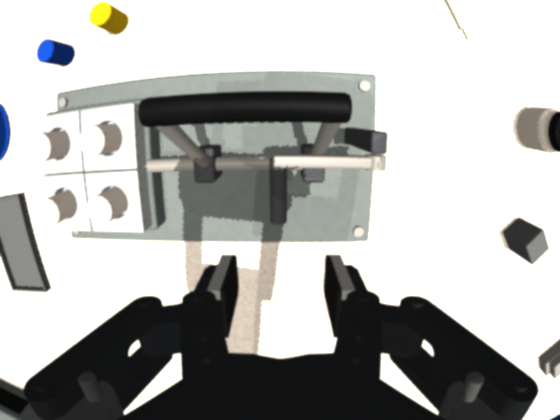

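Emit:
jog_arm(
  steps=[
    {"dx": -0.03,"dy": 0.0,"dz": -0.8,"twist": 0},
    {"dx": -0.03,"dy": 0.0,"dz": -1.6,"twist": 0},
    {"dx": -0.03,"dy": 0.0,"dz": -2.1,"twist": 0},
    {"dx": -0.03,"dy": 0.0,"dz": -2.28,"twist": 0},
    {"dx": -0.03,"dy": 0.0,"dz": -2.28,"twist": 0},
  ],
)

```text
t: 13.55
tool_pos: [0.5262, -0.0688, 0.057]
tool_rot: [3.129, -0.268, -0.003]
contact_force: [-0.1, 0.1, 0.6]
opening: 0.042
```

Emit:
jog_arm(
  steps=[
    {"dx": 0,"dy": 0,"dz": 0,"twist": 0},
    {"dx": 0,"dy": 0,"dz": 0,"twist": 0},
    {"dx": 0,"dy": 0,"dz": 0,"twist": 0},
  ],
  gripper=255,
  newtons=20,
)

```text
t: 13.92
tool_pos: [0.5275, -0.0695, 0.0589]
tool_rot: [3.128, -0.268, 0.002]
contact_force: [-0.2, -2.9, 4.2]
opening: 0.0128
```

Emit:
jog_arm(
  steps=[
    {"dx": 0,"dy": -0.015,"dz": 0.2,"twist": 0},
    {"dx": -0.01,"dy": -0.06,"dz": 0.394,"twist": 0},
    {"dx": -0.023,"dy": -0.13,"dz": 0.58,"twist": 0},
    {"dx": -0.04,"dy": -0.23,"dz": 0.753,"twist": 0},
    {"dx": -0.062,"dy": -0.35,"dz": 0.91,"twist": 0},
  ],
)

```text
t: 14.55
tool_pos: [0.5242, -0.0881, 0.1153]
tool_rot: [-3.126, 0.267, -0.003]
contact_force: [0.4, 10.2, 5.1]
opening: 0.0132
```

Emit:
jog_arm(
  steps=[
    {"dx": -0.04,"dy": -0.24,"dz": 0.15,"twist": 0},
    {"dx": -0.08,"dy": -0.47,"dz": 0.28,"twist": 0},
    {"dx": -0.127,"dy": -0.72,"dz": 0.36,"twist": 0},
    {"dx": -0.17,"dy": -0.98,"dz": 0.39,"twist": 0},
    {"dx": -0.22,"dy": -1.24,"dz": 0.375,"twist": 0},
  ],
)

```text
t: 15.18
tool_pos: [0.5113, -0.1633, 0.1391]
tool_rot: [-3.127, 0.266, -0.005]
contact_force: [1.8, 1.4, -1.0]
opening: 0.0132
```

Emit:
jog_arm(
  steps=[
    {"dx": -0.04,"dy": -0.24,"dz": -0.08,"twist": 0},
    {"dx": -0.073,"dy": -0.41,"dz": -0.17,"twist": 0},
    {"dx": -0.073,"dy": -0.41,"dz": -0.18,"twist": 0},
  ],
)

```text
t: 15.55
tool_pos: [0.5066, -0.1898, 0.128]
tool_rot: [-3.129, 0.269, -0.005]
contact_force: [-1.1, -3.2, 4.5]
opening: 0.0131
```

Emit:
jog_arm(
  steps=[
    {"dx": 0,"dy": 0,"dz": 0,"twist": 0},
    {"dx": 0,"dy": 0,"dz": 0,"twist": 0},
    {"dx": 0,"dy": 0,"dz": 0,"twist": 0},
  ],
  gripper=150,
)

```text
t: 15.92
tool_pos: [0.5064, -0.1893, 0.1276]
tool_rot: [-3.129, 0.268, -0.004]
contact_force: [-0.5, -1.1, 0.7]
opening: 0.0351
```

Emit:
jog_arm(
  steps=[
    {"dx": -0.3,"dy": 0.05,"dz": 0,"twist": 0},
    {"dx": -0.8,"dy": 0.14,"dz": 0.3,"twist": 0},
    {"dx": -1.0,"dy": 0.17,"dz": 0.8,"twist": 0},
    {"dx": -1.0,"dy": 0.17,"dz": 1.3,"twist": 0},
  ],
)

```text
t: 16.42
tool_pos: [0.4455, -0.1785, 0.2061]
tool_rot: [-3.128, 0.268, -0.003]
contact_force: [0.6, -0.2, -0.4]
opening: 0.0352
```

Run:
```python
from w import *
im=snap("wrist","9"); s=snap("scene","9");t=snap("top","9"); print(ctrl.get_obs()["tool_pos"])
c=s["frame"][140:320,180:420,::-1]
cv2.imwrite("pics/s9z.png",cv2.convertScaleAbs(cv2.resize(c,None,fx=3,fy=3,interpolation=cv2.INTER_CUBIC),alpha=1.6))
O=np.array([577.0,43.8]);ex=np.array([.985,-.173]);ey=np.array([.173,.985])
for w in (wcloud(im),cloud(s),cloud(t)):
  p=w[np.isfinite(w[...,2])]*1000
  d=p[:,:2]-O; F=np.c_[d@ex,d@ey,p[:,2]]
  s_=F[(F[:,0]<20)&(F[:,0]>-45)&(F[:,2]>140)&(F[:,2]<200)&(F[:,1]<-190)&(F[:,1]>-290)]
  if len(s_): print(len(s_),np.percentile(s_,[1,50,99],axis=0).round(1))
```

```text
[ 0.44744193 -0.17950949  0.20768949]
2632 [[ -40.  -254.3  142.1]
 [  -3.5 -245.   185.2]
 [  15.  -211.5  188.2]]
245 [[ -39.1 -252.6  141.2]
 [   8.3 -240.7  180.7]
 [  17.  -212.7  188.6]]
59 [[   3.5 -248.5  141.8]
 [   9.6 -229.   165. ]
 [  14.2 -209.1  186.4]]
```

View pics/wrist9.png

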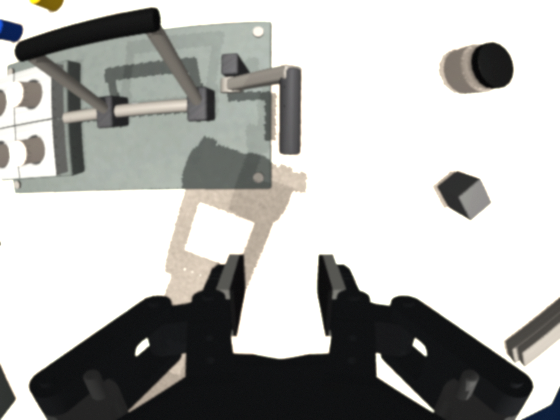

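View pics/s9z.png

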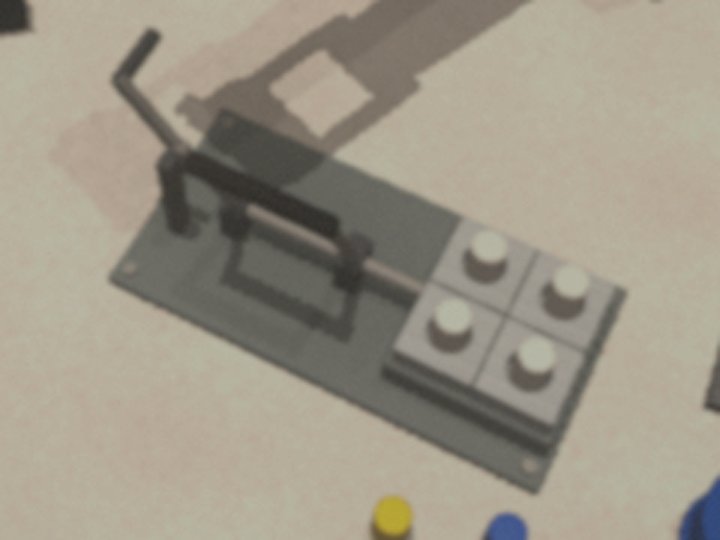

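Emit:
jog_arm(
  steps=[
    {"dx": 1.0,"dy": 1.0,"dz": 0.8,"twist": 5},
    {"dx": 1.5,"dy": 1.5,"dz": 0.8,"twist": 5},
    {"dx": 2.7,"dy": 1.93,"dz": 0.8,"twist": 5},
    {"dx": 2.7,"dy": 1.93,"dz": 0.8,"twist": 5},
    {"dx": 2.7,"dy": 1.93,"dz": 0.8,"twist": 5},
  ],
  gripper=105,
)

```text
t: 17.2
tool_pos: [0.6101, -0.0621, 0.2527]
tool_rot: [-2.942, -1.089, -0.004]
contact_force: [-0.2, -0.4, 0.3]
opening: 0.0503
```

Emit:
jog_arm(
  steps=[
    {"dx": 0,"dy": 0,"dz": 0,"twist": 4},
    {"dx": 0,"dy": 0,"dz": 0,"twist": 4},
    {"dx": 0,"dy": 0,"dz": 0,"twist": 4},
    {"dx": 0,"dy": 0,"dz": 0,"twist": 4},
    {"dx": 0,"dy": 0,"dz": 0,"twist": 4},
  ],
)

```text
t: 17.82
tool_pos: [0.6095, -0.0618, 0.2506]
tool_rot: [-2.391, -2.026, 0.002]
contact_force: [-0.2, 0.5, -0.2]
opening: 0.05
```

Emit:
jog_arm(
  steps=[
    {"dx": 0,"dy": -0.03,"dz": -0.7,"twist": 0},
    {"dx": 0,"dy": -0.03,"dz": -1.4,"twist": 0},
    {"dx": 0,"dy": -0.03,"dz": -1.9,"twist": 0},
    {"dx": 0,"dy": -0.03,"dz": -2.04,"twist": 0},
    {"dx": 0,"dy": -0.03,"dz": -2.04,"twist": 0},
  ],
)

```text
t: 18.45
tool_pos: [0.6093, -0.0635, 0.1278]
tool_rot: [-2.391, -2.025, 0.003]
contact_force: [-0.2, -0.0, -0.3]
opening: 0.0504
```

Run:
```python
from w import *
im=snap("wrist","10"); s=snap("scene","10")
c=s["frame"][140:320,180:420,::-1]
cv2.imwrite("pics/s10z.png",cv2.convertScaleAbs(cv2.resize(c,None,fx=3,fy=3,interpolation=cv2.INTER_CUBIC),alpha=1.6))
```

```text
(no output)
```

View pics/wrist10.png

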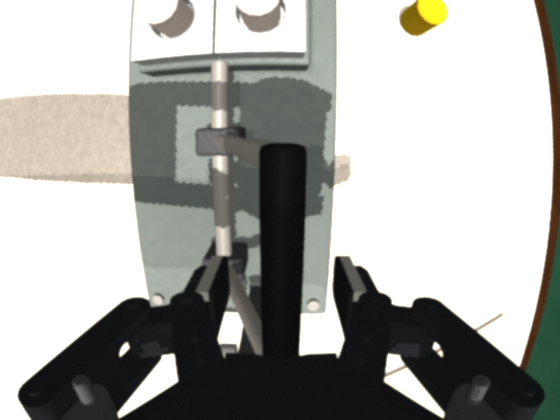

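View pics/s10z.png

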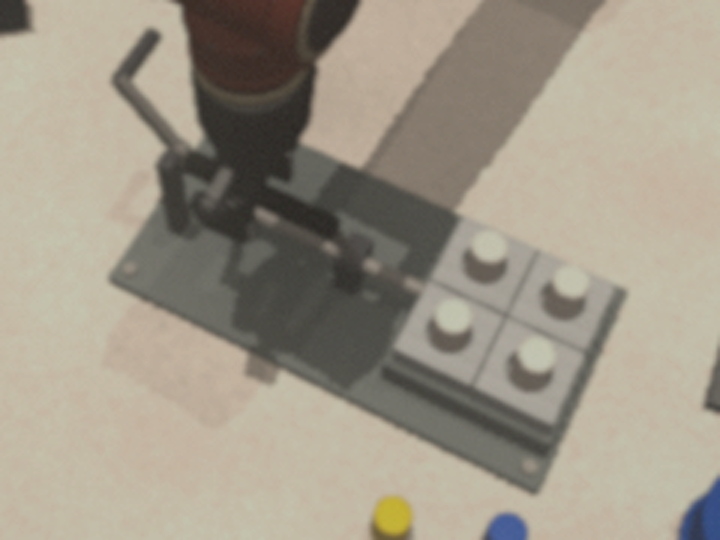

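Bar (x≈282 px) lies between the fingers. Close on it.

Emit:
jog_arm(
  steps=[
    {"dx": 0,"dy": 0,"dz": 0,"twist": 0},
    {"dx": 0,"dy": 0,"dz": 0,"twist": 0},
    {"dx": 0,"dy": 0,"dz": 0,"twist": 0},
    {"dx": 0,"dy": 0,"dz": 0,"twist": 0},
  ],
  gripper=255,
  newtons=50,
)

```text
t: 19.05
tool_pos: [0.6101, -0.0637, 0.1317]
tool_rot: [-2.393, -2.026, 0.001]
contact_force: [-5.4, 0.7, 6.4]
opening: 0.0166
```

Emit:
jog_arm(
  steps=[
    {"dx": -0.235,"dy": 0.04,"dz": 0.07,"twist": 0},
    {"dx": -0.475,"dy": 0.084,"dz": 0.12,"twist": 0},
    {"dx": -0.72,"dy": 0.127,"dz": 0.145,"twist": 0},
    {"dx": -0.967,"dy": 0.17,"dz": 0.145,"twist": 0},
    {"dx": -0.967,"dy": 0.17,"dz": 0.145,"twist": 0},
  ],
)

```text
t: 19.68
tool_pos: [0.5531, -0.0537, 0.141]
tool_rot: [-2.396, -2.028, -0.004]
contact_force: [8.0, -1.9, -5.0]
opening: 0.0161
```

Emit:
jog_arm(
  steps=[
    {"dx": -0.26,"dy": 0.046,"dz": -0.025,"twist": 0},
    {"dx": -0.5,"dy": 0.088,"dz": -0.075,"twist": 0},
    {"dx": -0.72,"dy": 0.126,"dz": -0.15,"twist": 0},
    {"dx": -0.72,"dy": 0.126,"dz": -0.15,"twist": 0},
    {"dx": -0.72,"dy": 0.126,"dz": -0.15,"twist": 0},
  ],
)

```text
t: 20.3
tool_pos: [0.5131, -0.0467, 0.1336]
tool_rot: [2.395, 2.026, 0.014]
contact_force: [10.8, -0.6, -4.8]
opening: 0.0161
```

Run:
```python
from w import *
im=snap("wrist","11"); s=snap("scene","11");t=snap("top","11"); o=ctrl.get_obs();print(o["t"],o["tool_pos"],o["contact_force"],o["opening"])
c=s["frame"][140:320,180:420,::-1]
cv2.imwrite("pics/s11z.png",cv2.convertScaleAbs(cv2.resize(c,None,fx=3,fy=3,interpolation=cv2.INTER_CUBIC),alpha=1.6))
O=np.array([577.0,43.8]);ex=np.array([.985,-.173]);ey=np.array([.173,.985])
for n,w in (("w",wcloud(im)),("s",cloud(s)),("t",cloud(t))):
  p=w[np.isfinite(w[...,2])]*1000
  d=p[:,:2]-O; F=np.c_[d@ex,d@ey,p[:,2]]
  b=F[(F[:,0]<20)&(F[:,0]>-90)&(F[:,2]>178)&(F[:,2]<205)&(F[:,1]<-38)&(F[:,1]>-70)]
  if len(b): print(n,"bar",len(b),np.percentile(b,[1,50,99],axis=0).round(1))
```

```text
20.45 [ 0.51324553 -0.04670362  0.13361457] [10.7756632  -1.42837571 -4.79193264] 0.01640475541932262
w bar 3733 [[-55.9 -69.7 188.1]
 [-47.3 -53.4 195.6]
 [-38.5 -38.6 197.9]]
s bar 120 [[-53.3 -69.6 179.5]
 [-42.3 -53.  193.9]
 [-37.2 -38.1 198.5]]
```

View pics/wrist11.png

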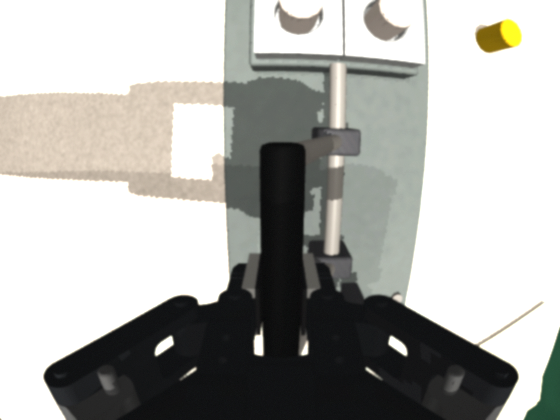

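View pics/s11z.png

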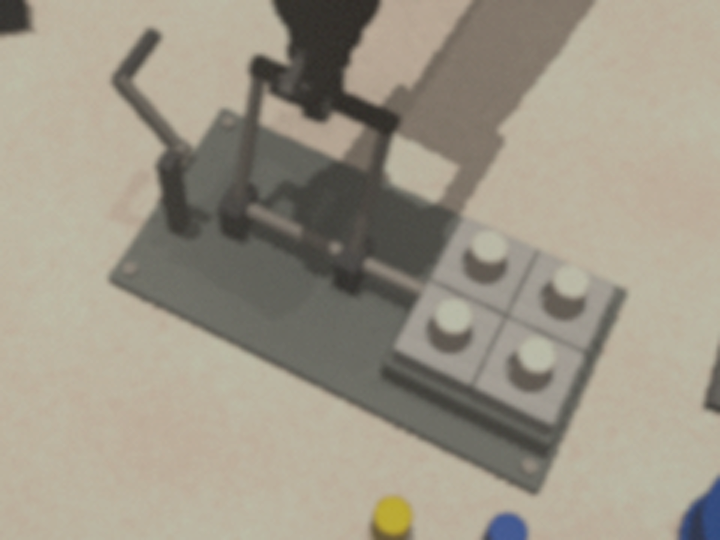

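Emit:
jog_arm(
  steps=[
    {"dx": -0.06,"dy": 0.01,"dz": -0.02,"twist": 0},
    {"dx": -0.06,"dy": 0.01,"dz": -0.02,"twist": 0},
    {"dx": -0.06,"dy": 0.01,"dz": -0.02,"twist": 0},
    {"dx": -0.06,"dy": 0.01,"dz": -0.02,"twist": 0},
    {"dx": -0.06,"dy": 0.01,"dz": -0.02,"twist": 0},
  ],
)

```text
t: 21.08
tool_pos: [0.5128, -0.0466, 0.1333]
tool_rot: [2.39, 2.021, 0.023]
contact_force: [11.0, -1.0, -7.2]
opening: 0.0164
```

Run:
```python
from w import *
from m import cl,fitcirc
im=snap("wrist","12");s=snap("scene","12"); o=ctrl.get_obs();print(o["t"],o["tool_pos"],o["contact_force"],o["opening"],abs(o["dq"]).max())
O=np.array([577.0,43.8]);ex=np.array([.985,-.173]);ey=np.array([.173,.985])
w=wcloud(im);p=w[np.isfinite(w[...,2])]*1000
d=p[:,:2]-O; F=np.c_[d@ex,d@ey,p[:,2]]
b=F[(F[:,0]<20)&(F[:,0]>-90)&(F[:,2]>178)&(F[:,2]<205)&(F[:,1]<-38)&(F[:,1]>-70)]
print("bar",np.percentile(b,[1,50,99],axis=0).round(1))
p=cloud(s);p=p[np.isfinite(p[...,2])]
for c in cl(p[(p[:,2]>.088)&(p[:,2]<.115)&(p[:,0]>.5)&(p[:,0]<.68)&(p[:,1]>.06)&(p[:,1]<.22)],.004):
    print(len(c),np.round(fitcirc(c[:,:2]),1),np.percentile(c[:,2],[50]).round(4))
d=p[:,:2]*1000-O; F=np.c_[d@ex,d@ey,p[:,2]*1000]
k=F[(F[:,0]<20)&(F[:,0]>-45)&(F[:,2]>140)&(F[:,2]<200)&(F[:,1]<-190)&(F[:,1]>-290)]
print("catch",np.percentile(k,[1,50,99],axis=0).round(1))
```

```text
21.175 [ 0.5128143  -0.04659063  0.13333984] [11.3618881  -0.91156732 -6.51730542] 0.01615742556082178 0.001788720293590112
bar [[-56.7 -69.7 187.6]
 [-48.2 -53.3 195.3]
 [-39.3 -38.6 197.6]]
135 [554.7 104.7  14. ] [0.1016]
146 [564.7 172.4  14.3] [0.1012]
145 [621.1  93.   14.5] [0.1012]
154 [632.5 160.7  14.4] [0.1017]
catch [[ -39.5 -252.1  140.3]
 [   8.6 -240.6  180.8]
 [  16.8 -210.4  188.6]]
```

Run:
```python
from station import ctrl
print(ctrl.finish_job()); o=ctrl.get_obs();print(o["t"],o["tool_pos"],o["opening"],o["contact_force"])
```

```text
the job is handed in; nothing more can be done
None
the job is handed in; nothing more can be done
```

I put a spare cylinder in each of the two empty pockets (the left column). I then flipped the catch over to the right, pulled the lever to the robot's side, and handed the job in at about 21 s with the fingers still holding the bar. The job reports no verdict, so this rests on my last checks:

- **Cylinders:** all four stand at the same top height, about 102 mm in the last wrist-camera check. The two new ones are within about 1 to 2 mm of the pocket centres.
- **Catch:** it stays open untouched at about 2.2 rad.
- **Lever:** the bar is 48 mm to the robot's side, which is about 0.67 to 0.68 rad. It is held still, with an outside force on the tool of about 11 N in x.

**Failed or disagreed:**
- **First grasp:** it closed on air above the cylinder, which was not disturbed. The cameras showed the fingertips about 43 mm higher than the reported TCP. I corrected for that from then on, and every later grasp held.
- **Last pull:** a final 3.6 mm pull towards the stop moved the bar only about 1 mm. The lever may be resting at the stop or just short of it, but it is well past the 0.6 rad needed.

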